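# Roll the steel canister home under the palm board

### The arm

A 6-joint arm with a two-finger parallel gripper is mounted at the origin on the work surface. World frame = base frame: x ahead of the robot, y to its left, z up, the work surface at z = 0. Lengths are in mm, angles in rad, forces in N, time in s.
With the tool pointing down it reaches from about 350 to 950 mm from the base axis. Payload 17.4 kg.
Tool frame: the origin (TCP) lies on the mounting face of the last link; the fingertips stand 186 mm ahead of it and the grasp point (between the pads) lies 167 mm ahead of it; z points along the fingers, y is the line along which they close (so a half turn about z gives the same grasp; the last joint's range is limited). The gripper opens to 93 mm and grips with 3 to 60 N. Pads are 15 mm wide; open, the fingers measure 128 mm over their backs; the gripper's body (75 mm by 188 mm) begins 65 mm behind the grasp point.
Start: joints at [-1.33, 0.116, 1.442, -0, 1.584, -0.038], TCP at [185.752, -648.946, 404.746] pointing down, gripper open.
Joint ranges: [-2.83, 2.83], [-0.83, 2.19], [0.07, 2.5], [-1.14, 4.28], [0.01, 3], [-2.97, 2.97]. Speed limits (rad/s): [1.89, 1.89, 2.22, 3.14, 3.14, 3.14].

### API

Orientations are given as a 3x3 rotation matrix whose columns are the frame's x, y, z axes.
In Python, from bench import robot gives the robot as it stands. Calls block until the motion is done:
- robot.reach(position, orientation): joint-space move of the TCP to a pose.
- robot.servo_line(position, rate=150, frame=None): straight line of the TCP; frame=None keeps the orientation; rate is the mean speed in mm/s.
- robot.move_j(angles): joint-space move.
- robot.gripper_open() and robot.grasp(squeeze=None): open the fingers fully, or close them until they stop; squeeze is the grip in N (None keeps the last).
- robot.wait(seconds).
- robot.ik(position, orientation): joint angles nearest the present ones, or None.
- robot.get_state(): the state.
- robot.snapshot(name): name is "scene" or "top" or "wrist"; returns a dict with "img" (384x512x3 uint8, blue, green, red), "camera_matrix" (3x3 intrinsics, pixels), "cam_to_world" (4x4, takes a point from camera to world coordinates); the wrist camera has in their place "mount" (4x4, takes a point from camera to tool coordinates, whose origin is the TCP and whose axes are the flange's). Camera axes: x right, y down, z forward; pixel columns grow to the right and rows downward; lengths in mm; the calibration is good to about 2 mm. The wrist camera is an equidistant fisheye: a pixel r from the principal point sees the ray r / f radians off the axis. A picture is of the moment at which its call begins: read the wrist's pose just before it. There is no depth.
A pose or a line that the arm cannot do raises robot.MotionError and nothing moves.
- robot.finish_job(): hands the job in; it is judged then, once.
Trained networks look in a picture, given as the dict that the camera call returned (one of the last four; its "shot" number tells which), for a name from the list of things; names that differ only in an ending like _2 or _b are one class to them, and where a whole thing is asked for, a point or a joint stands for the part that bears it (a point fixed in the world has none). Each returns a list of dicts, best first, with "confidence" (0 to 1); they miss things now and then, are a little off and sometimes report something else, mostly with a low value. They report only what shows in the picture. A call takes as long as a camera call. They do not tell look-alikes from the thing itself.
- robot.look_for(label, picture): "position" ([column, row] as shares, 0 to 1, of the picture: columns of its width, rows of its height, amid what is visible of it).
The state is a dict: "time": time; "joint_positions": joint angles; "qvel": joint speeds; "effort": joint torques, N m; "tcp_pos": TCP position; "ee_rot": TCP orientation; "force": force on the tool from outside, world axes, zero at the start; "moment": the same for the moment, N m; "opening": finger opening in mm; "gripper_force": force on a finger pad.
Only numpy, scipy, OpenCV 4.12 (cv2) and the standard library are available. Lean on these libraries where they do the work, as an engineer would, in place of code of your own. Each camera call takes 0.05 s, during which the arm holds its last target. There are 200 camera calls.

### The job

Pick up the palm board by its bar handle, lay its flat underside on top of the lying steel canister and, pressing lightly all the way (never more than about 15 N), roll the canister slowly along the table, over the sill of the rack, until it drops in and is held for a moment against the stop bar. The canister is clean, so nothing but the board's underside may handle it: no fingers on it, no lifting, no pushing it from behind. Then lay the board flat on the table clear of canister and rack and let go, leaving the other things alone.

Things in the scene. Friction and masses are not known exactly. Their poses are not given: they have to be found in the camera images.
- canister: closed stainless-steel canister, a plain cylinder 50 mm in diameter, 120 mm long, 0.25 to 0.46 kg, lying on its side on the table before the rack; rolls freely. Origin at mid-length on its axis (25 mm above the table); y runs along its axis, x and z turn with it as it rolls
- rack: low steel rack fixed to the table. Origin on the table under the axis of the seated canister; z up, x = rolling direction towards the stop, y along the seated canister. Rounded sill (12 mm round bar, mostly sunk) along y, crest at x = -17.5 mm; its height is adjustable, anywhere from 1.5 to 4.5 mm, not measured. Side strips 14 mm high at y = +-79..85 mm, x = -31..44 mm; bare table between
- stop: steel stop bar of the rack, 170 mm long, 16 mm thick, 32 mm high (lower than the canister's top: the board passes over it). Origin on the table at the middle of the face that the canister meets, 26.5 mm beyond the rack's origin, x away from the canister. The canister starts 60-90 mm before the seat, within 10 mm sideways and 0.08 rad; seated, it has 3 to 10 mm of play between sill and stop
- seat (a point): where the centre of the canister is when seated: on the rack's origin, 25 mm above the table; axes as the rack's
- board: palm board: wood, 150 x 100 x 10 mm, rigid, grippy cork underside; 0.22 kg, lying flat left or right of the rack. Origin at the centre of the underside, z up, x along the 150 mm (rolling direction), y along the width. Bar handle on top: 28 mm thick in x, 90 mm long in y, centred, 10 to 54 mm above the underside. It travels twice as far as the canister rolling under it
- jar: bystander: steel jar with lid, 76 mm in diameter, 85 mm high, on the other side of the rack than the board; origin at the centre of its underside
- cup: bystander: glass cup, 56 mm in diameter, 65 mm high, beyond the rack on the left; origin at the centre of its underside
- bottle: bystander: clear bottle with green cap, 54 mm in diameter, 120 mm high, beyond the rack on the right; origin at the centre of its underside
There are look-alikes about, which are no part of the job. Several things have the shape of the board; the one meant has the colours described above.

How it is judged (in metres and radians):
On the way, in this order (a step that is already met when the one before it is completed fails the run):
1. the flat board is pressed on top of the canister while it still lies well before the rack (contact force between board and canister above 0.5 N and x of canister in the frame of rack below -0.05 m), for 0.1 s.
2. the canister is in its seat between sill and stop, and the board holds it against the stop with at least 1 N (contact force between board and canister above 0.5 N and contact force between canister and stop above 1 N and horizontal distance between canister and seat below 0.02 m and x of canister in the frame of rack above -0.005 m and height (world z) of canister below 0.0265 m), for 0.2 s.
At the end, for the whole second after the job is handed in: The canister lies at rest on the table in the rack's seat, between sill and stop (axis within -11 to +4 mm of the seat in the rack's x, centre within 25 mm, parallel within 0.07 rad); the board lies flat (within 0.08 rad) and at rest on the table, underside down, touching neither canister nor rack (x of canister in the frame of rack between -0.011 and 0.004 m and horizontal distance between canister and seat below 0.025 m and height (world z) of canister below 0.0265 m and angle between the y axis of canister and the y axis of rack, either way round below 0.07 rad and linear speed of each of canister, board below 0.02 m/s and height (world z) of board below 0.005 m and angle between board's own z axis and vertical below 0.08 rad and contact force between board and canister below 0.1 N and contact force between board and rack below 0.1 N).
It fails at once if fingers or arm touch the canister (contact force between any of the fingers, the arm and canister above 0.5 N).
It fails at once if the board presses the canister, or the canister is forced against the stop, with more than 20 N (contact force between board and canister above 20 N or contact force between canister and stop above 20 N).
It fails at once if the board pushes the canister with its edge or steeply tilted (underside centre below 36 mm or tilt over 0.3 rad while touching) (contact force between board and canister above 0.5 N and (height (world z) of board below 0.036 m or angle between board's own z axis and vertical above 0.3 rad)).
It fails at once if the canister is lifted more than 10 mm or flung (faster than 0.25 m/s) (height (world z) of canister above 0.035 m or linear speed of canister above 0.25 m/s).
It fails at once if a bystander is moved more than 15 mm (distance of any of jar, cup, bottle from where it was at the start of the episode above 0.015 m).
It also fails if it takes over 72 s, if anything falls off the work surface, if the arm or the gripper's body presses on something with over 40 N, if the wrist force passes 120 N, or if a joint passes its speed limit or range.

## Working session

There is one attempt and no reset: what is moved stays moved. The work goes in short steps, each a Python script; the robot and the scene stay as the last script left them, time stands still between calls to the robot, and variables do not carry over. Pictures are saved under pics/ and viewed, at most 10 in all, crops included, and the job is handed in when it is done.

```bash
ls; mkdir -p pics; python3 - <<'E'
from bench import robot
import cv2,numpy as np,pickle
for n in("top","scene"):
    p=robot.snapshot(n); cv2.imwrite(f"pics/{n}0.png",cv2.resize(p["img"],None,fx=1.5,fy=1.5)); pickle.dump(p,open(n+".pkl","wb"))
    print(n,p["camera_matrix"].tolist(),np.round(p["cam_to_world"],3).tolist())
    for l in("canister","rack","stop","board","jar","cup","bottle"):
        print(l,[(round(d["confidence"],2),round(d["position"][0]*512),round(d["position"][1]*384)) for d in robot.look_for(l,p)])
print(robot.get_state())
E
```

```text
pics
top [[485.59985809445186, 0.0, 269.8983128469727], [0.0, 485.59985809445186, 191.13883757363152], [0.0, 0.0, 1.0]] [[0.007, -0.984, 0.177, 204.147], [-1.0, -0.007, -0.001, -101.653], [0.002, -0.177, -0.984, 1574.184], [0.0, 0.0, 0.0, 1.0]]
canister [(0.57, 232, 174)]
rack [(0.78, 236, 141)]
stop [(0.8, 230, 144)]
board [(0.89, 401, 196), (0.79, 330, 268), (0.57, 340, 202)]
jar [(0.76, 142, 181)]
cup [(0.49, 162, 119), (0.28, 339, 201)]
bottle [(0.76, 317, 120), (0.57, 161, 121)]
scene [[420.86635931637693, 0.0, 250.00580709976973], [0.0, 420.86635931637693, 186.19616124612367], [0.0, 0.0, 1.0]] [[-0.687, 0.551, -0.473, 1006.386], [0.726, 0.514, -0.457, 416.973], [-0.009, -0.657, -0.753, 852.841], [0.0, 0.0, 0.0, 1.0]]
canister []
rack [(0.88, 237, 251), (0.49, 268, 222)]
stop [(0.95, 235, 255)]
board [(0.94, 254, 112), (0.86, 146, 115), (0.73, 194, 142)]
jar [(0.95, 374, 276), (0.67, 194, 142)]
cup [(0.88, 297, 333)]
bottle []
{'time': 0.8, 'joint_positions': array([-1.32980918e+00,  1.16010612e-01,  1.44158290e+00, -2.97665070e-05,
        1.58401233e+00, -3.78244969e-02]), 'qvel': array([ 0.00088622,  0.00095659, -0.00109501,  0.00074229,  0.00183596,
        0.00016406]), 'effort': array([-3.70210983e-03, -7.20992374e+01, -6.22728109e+01,  7.77923735e-02,
        1.82972406e-02,  6.64179112e-06]), 'tcp_pos': array([ 185.74392336, -648.95259674,  404.74960219]), 'ee_rot': array([[ 9.61383275e-01,  2.75213003e-01, -3.20518326e-05],
       [ 2.75213003e-01, -9.61383276e-01,  5.70565151e-06],
       [-2.92438263e-05, -1.43063990e-05, -9.99999999e-01]]), 'force': array([ 0.31213197, -0.25770566, -0.58771758]), 'moment': array([-0.00608808,  0.01465962,  0.02108212]), 'gripper_force': 0.0, 'opening': 93.51358789389904}
```

View pics/top0.png

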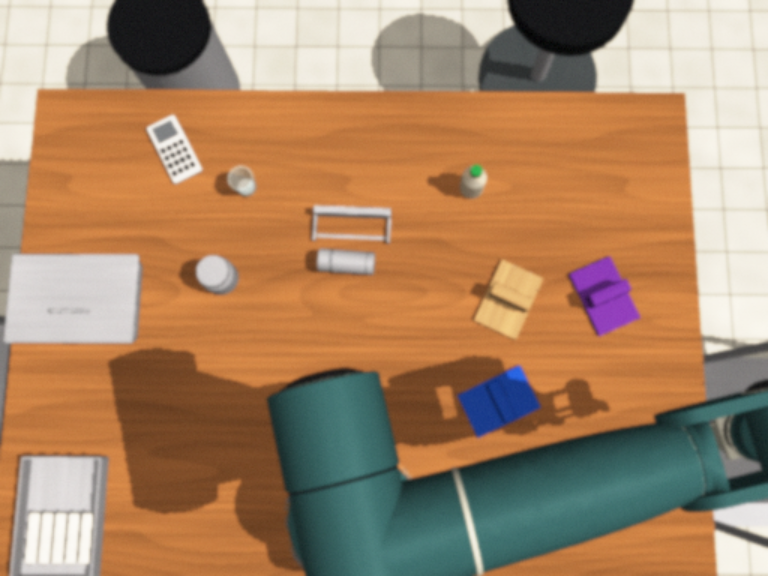

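View pics/scene0.png

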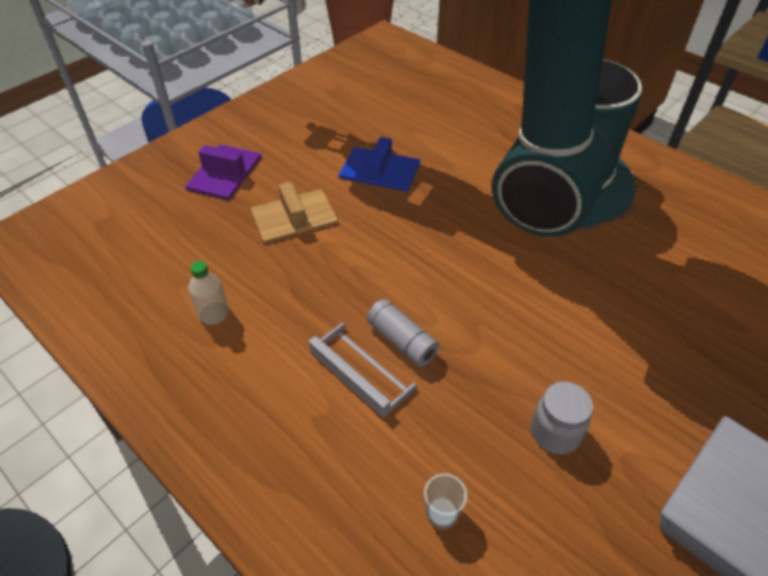

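The top picture shows three board shapes (in 768-wide pixels): wood (508,298), purple (604,295) and blue (498,400). The wooden one fits "wood, cork underside"; the others are look-alikes. The canister is at (345,262), the rack sill side at (350,238), the stop at (350,211), the jar at (216,273), the cup at (241,181) and the bottle at (474,181). Next I'll take close wrist views.

```bash
cat > h.py <<'E'
from bench import robot
import cv2,numpy as np,pickle
def ray(p,uv,st=None):
    K=p["camera_matrix"]; d=np.array([(uv[0]-K[0,2])/K[0,0],(uv[1]-K[1,2])/K[1,1]])
    if "cam_to_world" in p: M=np.array(p["cam_to_world"]); v=np.array([*d,1.])
    else:
        T=np.eye(4);T[:3,:3]=st["ee_rot"];T[:3,3]=st["tcp_pos"];M=T@np.array(p["mount"])
        r=np.hypot(*d); v=np.array([*(d/max(r,1e-9)*np.sin(r)),np.cos(r)])
    return M[:3,3],M[:3,:3]@v
def onz(p,uv,z,st=None):
    o,v=ray(p,uv,st); return (o+v*(z-o[2])/v[2])[:2]
def down(yaw): # tool y axis along yaw direction, z down
    y=np.array([np.cos(yaw),np.sin(yaw),0]); z=np.array([0,0,-1.]); return np.column_stack([np.cross(y,z),y,z])
def ortho(p,st,c,z=0,half=150,s=2): # rectified image of plane z: columns -y, rows -x, s px/mm
    K=p["camera_matrix"];n=int(2*half*s);jj,ii=np.meshgrid(np.arange(n),np.arange(n))
    W=np.stack([c[0]+half-ii/s,c[1]+half-jj/s,np.full(ii.shape,float(z))],-1)
    T=np.eye(4);T[:3,:3]=st["ee_rot"];T[:3,3]=st["tcp_pos"];M=np.linalg.inv(T@np.array(p["mount"]))
    q=W@M[:3,:3].T+M[:3,3]; r=np.hypot(q[...,0],q[...,1]);th=np.arctan2(r,q[...,2])
    f=K[0,0];u=K[0,2]+f*th*q[...,0]/r;v=K[1,2]+K[1,1]*th*q[...,1]/r
    return cv2.remap(p["img"],u.astype(np.float32),v.astype(np.float32),cv2.INTER_LINEAR)
E
python3 - <<'E'
from h import *
p=pickle.load(open("top.pkl","rb"))
for n,u,z in(("board",(508,298),10),("can",(345,262),35),("rack",(351,224),10),("stopL",(313,210),32),("stopR",(391,210),32),("silL",(317,237),3),("silR",(388,240),3),("jar",(214,268),85),("cup",(241,178),40),("bottle",(475,172),120),("purple",(604,295),10),("blue",(498,400),10)):
    print(n,np.round(onz(p,np.array(u)/1.5,z)))
c=onz(p,np.array((351,235))/1.5,10); b=onz(p,np.array((508,298))/1.5,10)
s=robot.get_state()
for nm,xy in(("b",b),("c",c)):
    robot.reach([xy[0]-60,xy[1],420],down(np.pi/2))
    robot.wait(.3); st=robot.get_state(); w=robot.snapshot("wrist"); pickle.dump((w,st),open(f"w{nm}.pkl","wb"))
    cv2.imwrite(f"pics/w{nm}.png",np.hstack([w["img"]])); print(w["camera_matrix"],np.round(w["mount"],3).tolist(),st["time"],st["tcp_pos"],st["joint_positions"])
    cv2.imwrite(f"pics/o{nm}.png",ortho(w,st,xy,10 if nm=="b" else 0,half=150,s=2))
E
```

```text
board [ 463. -328.]
can [535.  26.]
rack [626.  17.]
stopL [651.  99.]
stopR [653. -72.]
silL [598.  92.]
silR [592. -65.]
jar [509. 295.]
cup [721. 258.]
bottle [ 711. -248.]
purple [ 471. -537.]
blue [ 243. -303.]
[[297.31863964   0.         257.35532103]
 [  0.         297.31863964 192.93546918]
 [  0.           0.           1.        ]] [[0.0, -0.967, -0.255, 69.995], [1.0, 0.0, -0.0, 0.771], [0.0, -0.255, 0.967, 19.522], [0.0, 0.0, 0.0, 1.0]] 3.05 [ 402.4797433  -328.32191376  419.91979141] [-7.33388150e-01 -2.30212038e-01  1.74892261e+00  1.97102670e-05
  1.62304017e+00 -2.30366189e+00]
[[297.31863964   0.         257.35532103]
 [  0.         297.31863964 192.93546918]
 [  0.           0.           1.        ]] [[0.0, -0.967, -0.255, 69.995], [1.0, 0.0, -0.0, 0.772], [0.0, -0.255, 0.967, 19.522], [0.0, 0.0, 0.0, 1.0]] 4.7917 [541.22009023  15.74553843 420.02277313] [-1.80263763e-02 -1.80393943e-01  1.70642642e+00 -1.12888904e-05
  1.61551535e+00 -1.58793689e+00]
```

View pics/ob.png

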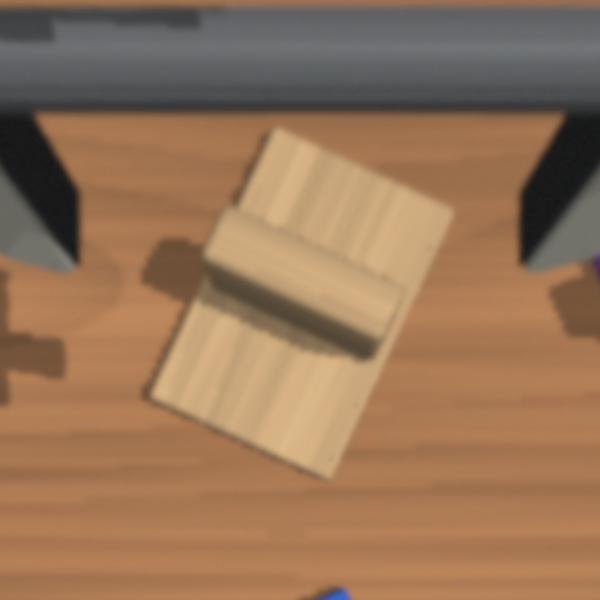

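View pics/oc.png

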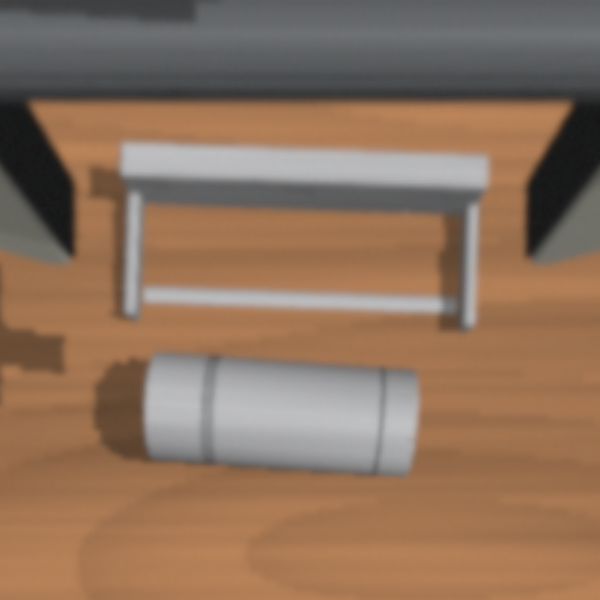

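The enlarged view at (300,300) confirms the wooden board, with corners (275,127), (455,212), (330,478) and (150,397). In the rack view, the canister corners are (152,354), (145,458), (410,474) and (418,370), the sill runs from (145,295) to (455,304), and the stop's top is at (121,143) to (488,157).

```bash
cat >> h.py <<'E'
def fromortho(uv,c,st,mount,z,z0,half=150,s=2): # ortho pixel on plane z0 -> point at height z
    P=np.array([c[0]+half-uv[1]/s,c[1]+half-uv[0]/s,z0]); o=st["tcp_pos"]+st["ee_rot"]@np.array(mount)[:3,3]
    return (o+(P-o)*(z-o[2])/(z0-o[2]))[:2]
E
python3 - <<'E'
from h import *
p=pickle.load(open("top.pkl","rb"))
c=onz(p,np.array((351,235))/1.5,10); b=onz(p,np.array((508,298))/1.5,10)
for nm in "bc":
    w,st=pickle.load(open(f"w{nm}.pkl","rb"));o=st["tcp_pos"]+st["ee_rot"]@np.array(w["mount"])[:3,3]
    print("cam",o)
    if nm=="b":
        q=np.array([fromortho(u,b,st,w["mount"],10,10) for u in((275,127),(455,212),(330,478),(150,397))]);x=q[0]+q[1]-q[2]-q[3]
        print("board",q.mean(0),np.arctan2(x[1],x[0]),[np.linalg.norm(q[i]-q[i-1]) for i in range(4)])
    else:
        F=lambda u,z:fromortho(u,c,st,w["mount"],z,0)
        ang=lambda a,b_:np.arctan2(-(a-b_)[0],(a-b_)[1])
        for n,a,e,z in(("stopback",(121,143),(488,157),32),("stopfront",(121,178),(487,189),32),("stopbase",(133,200),(466,212),0),("sill",(145,295),(455,304),3),("stripends",(131,317),(468,327),14)):
            A,E=F(a,z),F(e,z);print(n,(A+E)/2,np.linalg.norm(A-E),ang(A,E))
        # canister: tangent planes from camera in the x-z section -> axis at z=25
        f=lambda u:np.array([c[0]+150-u[1]/2,c[1]+150-u[0]/2])
        top=(f((152,354))+f((418,370)))/2;bot=(f((145,458))+f((410,474)))/2
        th=[np.arctan2(t[0]-o[0],o[2]) for t in(top,bot)];m=np.mean(th)
        print("can x",o[0]+np.tan(m)*(o[2]-25),"halfwidth R",np.sin((th[0]-th[1])/2)*np.hypot((o[2]-25),np.tan(m)*(o[2]-25)))
        # ends: widest silhouette at height ~25
        L=F((148.5,406),25);R=F((414,422),25);print("ends",L,R,(L+R)/2,np.linalg.norm(L-R))
        print("yaw",ang(f((152,354)),f((418,370))))
E
```

```text
cam [ 332.4833941  -327.511674    400.40493569]
board [ 460.78763289 -329.37531151] -0.43642286972445277 [np.float64(148.7657554681184), np.float64(99.53014618697192), np.float64(146.95322385031233), np.float64(98.6927048975759)]
cam [471.22672517  16.57884781 400.49740697]
stopback [659.84200465  14.26534978] 168.9610345574453 -0.038128651144938325
stopfront [644.43034041  14.49537462] 168.45421178292384 -0.030045600440041124
stopbase [648.22119438  16.56444758] 166.60807303369182 -0.036020449429189305
sill [600.49557406  16.31642812] 153.90376340758502 -0.029024105361243467
stripends [586.06156054  16.56495097] 162.68139954518253 -0.029664885686701836
can x 539.3866446080822 halfwidth R 23.93474441128237
ends [543.41501662  87.35245704] [535.91439563 -37.11097245] [539.66470613  25.12074229] 124.68923208028306
yaw -0.060077990301387156
```

```bash
python3 - <<'E'
from h import *
R=down(-0.437); b=[460.8,-329.4]
robot.reach([*b,330],R); robot.servo_line([*b,200.5],rate=120)
print(robot.get_state()["force"]); robot.grasp(squeeze=50); s=robot.get_state(); print(s["opening"],s["gripper_force"],s["force"])
robot.servo_line([*b,300],rate=100); robot.wait(.3)
s=robot.get_state(); print(s["time"],s["opening"],s["force"],s["moment"],s["tcp_pos"])
B=np.array([539.5,25])-40*np.array([np.cos(.06),-np.sin(.06)])
robot.reach([*B,300],down(-.06)); robot.wait(.4)
for i in range(3): s=robot.get_state(); print(s["time"],s["force"],s["tcp_pos"]); robot.wait(.1)
p=robot.snapshot("top");x=robot.snapshot("scene"); cv2.imwrite("pics/g.png",np.hstack([p["img"][100:300,150:400],x["img"][80:280,150:400]]).repeat(1,0))
E
```

```text
[-0.18152199  0.24098161  0.38386597]
27.602949420542025 49.99902427196503 [ 0.42321538  0.07821634 -0.02667141]
9.9083 27.32243336432172 [ 0.14161608  0.25035466 -2.44180469] [-0.0600526  -0.06869609 -0.02515035] [ 460.788536   -329.39676023  299.70096672]
11.6583 [ 0.40171992 -0.18935906 -2.71677318] [499.61604641  27.098954   299.94055054]
11.7583 [-0.10335864 -0.22672371 -2.3257022 ] [499.60054056  27.26625323 299.99626314]
11.8583 [ 0.57885156  0.1285323  -2.05555097] [499.58963288  27.366289   299.96008954]
```

View pics/g.png

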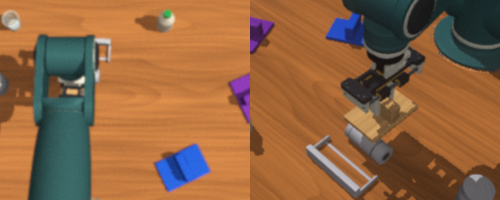

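The board is held: it shows beneath the gripper at (380,110) in the right half, with the canister at (368,143). Next I'll lower it onto the canister with force sensing.

```bash
python3 - <<'E'
from h import *
B=robot.get_state()["tcp_pos"][:2]; B=np.array([539.5,25])-40*np.array([np.cos(.06),-np.sin(.06)])
robot.servo_line([*B,256],rate=60); robot.wait(.2)
z=254.5
fz=lambda n=4:np.mean([(robot.wait(.01),robot.get_state()["force"][2])[1] for _ in range(n)])
f0=fz(8);print("f0",f0)
while z>246:
    t0=robot.get_state()["time"]; robot.servo_line([*B,z],rate=15); f=fz()-f0; s=robot.get_state()
    print(round(z,2),round(f,2),round(s["tcp_pos"][2],2),round(s["time"]-t0,3))
    if f>4: break
    z-=.4
robot.wait(.3); s=robot.get_state();print(s["time"],fz(8)-f0,s["force"],s["moment"])
E
```

```text
f0 -2.2011242125341792
254.5 -0.25 254.46 0.283
254.1 0.41 254.09 0.283
253.7 0.07 253.66 0.283
253.3 -0.05 253.27 0.283
252.9 0.2 252.89 0.283
252.5 0.17 252.46 0.283
252.1 -0.1 252.09 0.283
251.7 0.34 251.68 0.283
251.3 0.14 251.3 0.283
250.9 -0.04 250.9 0.283
250.5 -0.21 250.47 0.283
250.1 4.04 250.34 0.283
16.9083 6.601562745852034 [ 0.82056611 -0.04293226  2.94921924] [-0.15962174 -0.38077134 -0.01836176]
```

```bash
cat >> h.py <<'E'
# board pose as function of nominal canister travel s (mm): canister turns -.060 -> -.032 in the first 40 mm
def path(s,ds=.05):
    c=np.array([539.5,25.]);psi=beta=-.06;B=c-40*np.array([np.cos(psi),np.sin(psi)])
    for i in range(int(round(s/ds))):
        n=np.array([np.cos(psi),np.sin(psi)]);dp=.028/40*ds if i*ds<40 else 0.
        r=B-c; B=B+2*n*ds+2*dp*np.array([-r[1],r[0]]); c=c+n*ds; psi+=dp; beta+=2*dp
    return B,beta
F0=-2.2
def F(n=4):
    a=[]
    for _ in range(n): robot.wait(.008); a.append(robot.get_state()["force"])
    f=np.mean(a,0); f[2]-=F0; return f
def go(s,z,rate):
    B,b=path(s); robot.servo_line([*B,z],rate=rate,frame=down(b))
E
python3 - <<'E'
from h import *
z=250.1;s=0.;log=[]
while s<36-1e-6:
    s+=1.5 if s<4 else 2; go(s,z,18); f=F(); z+=np.clip((f[2]-7)*.015,-.15,.15); log.append((s,round(z,2),*np.round(f,1)))
    if f[2]>13 or f[2]<1: print("odd"); break
for l in log: print(*l)
st=robot.get_state();print(st["time"],st["tcp_pos"]);json=__import__("json");json.dump([s,z],open("sz.json","w"))
E
```

```text
1.5 250.11 -0.1 -0.2 8.0
3.0 250.13 0.1 0.1 8.2
4.5 250.15 -0.2 0.1 8.1
6.5 250.17 -0.0 -0.4 8.4
8.5 250.18 0.3 -0.9 7.6
10.5 250.19 0.3 -0.7 7.9
12.5 250.2 -0.0 -1.0 7.7
14.5 250.21 -0.3 -1.8 7.7
16.5 250.23 0.2 -1.6 7.9
18.5 250.24 0.2 -1.4 8.2
20.5 250.25 -0.4 -1.7 7.6
22.5 250.26 -0.0 -2.3 7.6
24.5 250.27 0.4 -2.7 7.7
26.5 250.28 -0.6 -2.6 7.7
28.5 250.29 -0.4 -3.0 7.7
30.5 250.3 -0.3 -2.8 7.6
32.5 250.31 -0.3 -3.7 7.7
34.5 250.32 -0.3 -3.4 7.6
36.5 250.34 0.2 -3.7 8.1
24.5583 [572.47463083  22.59060791 250.42369654]
```

```bash
cat > sill.py <<'E'
from h import *
import json
s,z=json.load(open("sz.json"));z-=.02;yo=0.;v=0.;mode="flat";ref=6.;log=[];n=0
def go(s,z,rate=20):
    B,b=path(s); robot.servo_line([B[0],B[1]+yo,z],rate=rate,frame=down(b))
T0=robot.get_state()["time"]
while s<86 and robot.get_state()["time"]<60:
    ds=1.5 if s<42 else .4
    f=F(3); e=f[2]-ref; adv=(1.5<f[2]<11)
    if mode=="flat" and s>42 and e>2.5: mode="sill";v=.04*e;log.append("touch")
    elif mode=="sill" and v<-.02 and e>3: mode="seat";v=0;log.append("landed")
    elif mode=="sill": v=np.clip(v+.008*np.clip(e,-4,4),-.28,.28)
    if adv: s+=ds; z+=v; v-= ds*ds/31 if mode=="sill" else 0
    z+=np.clip(.025*e,-.12,.25); yo+=np.clip(.01*f[1],-.05,.05)
    z=max(z,249.6)
    log.append((mode,round(s,1),round(z,2),round(v,3),*np.round(f,1)))
    if f[2]>16: go(s,z+.15);log.append("HIGH");break
    if mode!="flat" and s>72 and z<250.9 and f[0]<-2.5: log.append("stop?");n+=1
    else: n=0
    if n>=3: break
    go(s,z)
for l in log: print(*l) if isinstance(l,tuple) else print(l)
st=robot.get_state();print(T0,st["time"],st["tcp_pos"],F(4),yo);json.dump([s,z],open("sz.json","w"))
E
python3 sill.py
```

```text
flat 38.0 250.35 0.0 0.0 -3.5 7.5
flat 39.5 250.4 0.0 -0.2 -4.3 7.6
flat 41.0 250.43 0.0 0.3 -5.0 7.2
flat 42.5 250.46 0.0 0.7 -5.0 7.4
flat 42.9 250.5 0.0 -0.1 -5.6 7.4
flat 43.3 250.51 0.0 -0.1 -5.7 6.7
flat 43.7 250.54 0.0 -0.1 -5.7 6.9
flat 44.1 250.55 0.0 -0.4 -5.8 6.4
flat 44.5 250.55 0.0 -0.9 -5.2 6.3
flat 44.9 250.52 0.0 0.2 -4.2 4.6
flat 45.3 250.48 0.0 0.0 -3.6 4.5
flat 45.7 250.44 0.0 0.1 -3.5 4.5
flat 46.1 250.41 0.0 -0.4 -2.1 4.6
flat 46.5 250.38 0.0 0.1 -2.6 4.8
flat 46.9 250.37 0.0 -0.1 -1.9 5.9
flat 47.3 250.37 0.0 0.1 -2.5 5.7
flat 47.7 250.38 0.0 -0.3 -2.0 6.5
flat 48.1 250.39 0.0 0.5 -1.9 6.5
flat 48.5 250.41 0.0 0.2 -2.0 6.8
flat 48.9 250.41 0.0 0.1 -2.1 6.0
flat 49.3 250.42 0.0 -0.4 -2.5 6.3
flat 49.7 250.43 0.0 -0.3 -2.8 6.5
flat 50.1 250.45 0.0 -0.3 -2.6 6.7
flat 50.5 250.45 0.0 0.1 -2.9 6.2
flat 50.9 250.46 0.0 0.1 -2.4 6.4
flat 51.3 250.46 0.0 -0.1 -3.5 6.0
flat 51.7 250.48 0.0 -0.4 -3.5 6.6
flat 52.1 250.48 0.0 -1.5 -3.4 6.1
flat 52.5 250.51 0.0 -1.5 -4.5 7.2
flat 52.9 250.54 0.0 -1.5 -4.2 7.1
flat 53.3 250.59 0.0 -2.1 -4.8 7.9
flat 53.7 250.64 0.0 -1.3 -4.4
[... 2025 characters left out ...]
8.2
sill 76.1 250.33 -0.026 0.4 -4.8 7.8
sill 76.5 250.35 -0.018 -0.5 -4.4 7.6
sill 76.9 250.38 -0.012 -0.5 -4.3 7.5
sill 77.3 250.42 -0.004 -0.3 -3.9 7.7
sill 77.7 250.47 0.003 -0.3 -4.1 7.5
sill 78.1 250.49 0.003 0.5 -3.7 6.7
sill 78.5 250.49 -0.004 -0.4 -3.5 5.8
sill 78.9 250.46 -0.016 -0.2 -2.9 5.1
sill 79.3 250.41 -0.028 -0.3 -3.0 5.1
sill 79.7 250.36 -0.039 -0.0 -2.8 5.2
sill 80.1 250.32 -0.045 0.4 -3.1 6.0
sill 80.5 250.3 -0.043 -1.7 -2.3 6.9
sill 80.9 250.33 -0.031 -4.3 -2.0 8.1
stop?
sill 81.3 250.38 -0.016 -4.3 -2.0 8.5
stop?
sill 81.7 250.44 -0.002 -3.8 -0.9 8.4
stop?
24.5583 52.5583 [661.84854189  17.50170837 250.34031728] [-4.22842065 -0.80520683  7.98022514] -2.5878491036495412
```

The canister crossed the sill (about 1.6 mm high), dropped in, and is held against the stop with about 4 N. Now I'll lift off and lay the board back in its original place.

```bash
python3 - <<'E'
from h import *
robot.wait(.3); p=robot.get_state()["tcp_pos"]
robot.servo_line([*p[:2],p[2]+4],rate=15); robot.servo_line([*p[:2],320],rate=120)
R=down(-0.437); b=[460.8,-329.4]
robot.reach([*b,300],R); robot.servo_line([*b,205],rate=100)
z=202
while z>198:
    robot.servo_line([*b,z],rate=20); f=F(3)[2]
    if f>3: break
    z-=.5
print(z,f); robot.gripper_open(); robot.servo_line([*b,300],rate=150)
st=robot.get_state();print(st["time"],st["opening"])
w=robot.snapshot("top");x=robot.snapshot("scene"); cv2.imwrite("pics/e.png",cv2.resize(np.hstack([w["img"][100:300,150:400],x["img"][80:280,150:400]]),None,fx=1.6,fy=1.6))
E
```

```text
200.0 7.578240554637995
59.975 93.02726660100518
```

View pics/e.png

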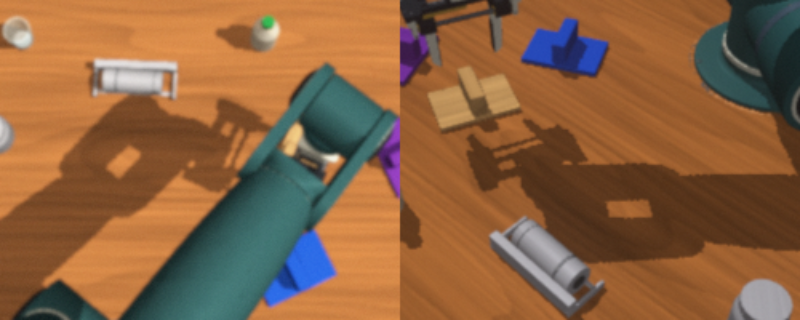

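The canister lies in the rack at (135,80) in the left half. The board lies flat and released at (473,100) in the right half, clear of everything.

```bash
python3 -c "
from bench import robot
print(robot.finish_job())"
```

```text
the job is handed in; nothing more can be done
None
```

The job is handed in at about 60 s of the 72 s: the canister was rolled over the sill into its seat and held against the stop with about 4 N, and the wooden board lies flat and released, clear of the canister and rack; the judge's verdict was not shown.

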